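# Shift a wood feeder out of neutral and start it

## Task

Take the wood feeder out of neutral and start it: pull its red sprung knob up, turn it towards the green tag and let it drop fully home into the detent there, feeling for the detent without forcing the knob and never seating it at the orange tag. Then press the white start button all the way down and let go. Leave the other things on the bench and on the feeder where they are.

Things in the scene. Friction and masses are not known exactly. Their poses are not given: they have to be found in the camera images.
- knob_axis (a point): point on the grey feeder's flat top, 110 mm above the bench, on the knob's upright axis. x runs from the feeder's front to its back, y to the left seen from the front, z up; the feeder is fixed and turned by up to 0.3 rad. Casing 200 x 300 mm, reaching 80 mm in front of this point, 120 behind, 105 left, 195 right
- knob_grip (a point): on the knob's axis in its red grip bar, 9 mm below the bar's top. Bar 48 mm long along this frame's x, 14 thick along y, 32 tall, on a black round skirt of radius 31 mm whose top is 23 mm below this point. The white-marked end (pointer) is at -x. 37 mm above the feeder's top when home; rises with the knob
- knob_pointer (a point): tip of the white pointer mark, 30 mm from the axis. Neutral: pointer within 0.06 rad of the feeder's front (-x of knob_axis). Angles from there, to either side: 0.47 to 0.57 rad is always flat land; a detent lies within 0.22 rad of 1.10; the knob turns at most 1.5. Hidden under the skirt: a key on a 22 mm radius and its slots, one detent each side
- knob_lift (a joint): pull of the knob, m: 0 home, 0.012 upper stop. A spring pushes it down, 6.6 N at home, 10 N at the stop, slowed by a damper (0.1 s to drop). Home, its key stands in a slot 6 mm deep; it turns only if pulled up over 6 mm. Let go between slots, the key rides on the land (0.006) with little friction and drops home by itself when turned over a detent, which then blocks it beyond 0.04 rad of play
- green_tag: green disc, 18 mm across, 2 thick, on the feeder's top, 50 mm from the knob's axis and 1.10 rad left or right of the front; origin in its underside. It marks the wanted detent roughly: that lies up to 0.22 rad to either side, fits within 0.04 rad, and must be felt for. Over 22 N on the key is forcing it: 0.45 N m of turning once home, or 12 N of pushing down on the land
- orange_tag: orange disc of the same size, on the other side of straight-front: the wrong detent, likewise
- start_top (a point): centre of the top of the white round start button, 28 mm across, in a black housing on the feeder's top, about 130 mm to the right of the knob's axis; z up. It is pressed straight down
- start (a joint): travel of the start button, m: 0 = out, 0.006 = fully down (5 N); springs back. 0.004 starts the feeder; it must not be pushed in before the knob is home at the green tag
- bit_box: yellow box, 50 x 35 x 24 mm, lying loose on the feeder's top behind the knob and the button; origin in its underside
- pine_block: loose pine block, 160 x 60 x 45 mm, on the bench to the left
- marking_gauge: loose wooden marking gauge, 220 mm long, 78 mm high, on the bench to the left
- try_square: loose try square, 120 mm wooden stock and 190 mm steel blade, lying flat to the right
- mallet: loose hammer lying on the bench to the right
- glue: white glue bottle, 60 mm across, 120 mm high, standing in front to the right

How it is judged:
On the way, in this order (a step that is already met when the one before it is completed fails the run):
1. the knob is pulled up out of neutral (value of joint knob_lift above 0.0065 m), for 0.1 s.
2. the knob has dropped fully home in the detent at the green tag (value of joint knob_lift below 0.0025 m and horizontal distance between knob_pointer and green_tag below 0.03 m), for 0.2 s.
3. the start button is pressed (value of joint start above 0.004 m), for 0.05 s.
At the end, for the whole second after the job is handed in: The knob is home (lift under 2.5 mm) with its pointer tip within 30 mm of the green tag, and the start button has come back up (under 1.5 mm); the other things are where they were (all of step 2 and value of joint start below 0.0015 m); the robot touches nothing.
It fails at once if the knob's key is forced against its slots or land (more than 22 N) (contact force between key and anything else above 22 N).
It fails at once if the knob seats in the detent at the orange tag (value of joint knob_lift below 0.0025 m and horizontal distance between knob_pointer and orange_tag below 0.03 m).
It fails at once if the start button is pushed in (3 mm) while the knob is not home at the green tag (value of joint start above 0.003 m and not (value of joint knob_lift below 0.0025 m and horizontal distance between knob_pointer and green_tag below 0.03 m)).
It fails at once if a bystander is shifted by more than 25 mm (distance of any of bit_box, pine_block, marking_gauge, try_square, mallet, glue from where it was at the start of the episode above 0.025 m).
It also fails if it takes over 58 s, if anything falls off the work surface, if the arm or the gripper's body presses on something with over 40 N, if the wrist force passes 120 N, or if a joint passes its speed limit or range.

## Robot

A 7-joint arm with a two-finger parallel gripper is mounted at the origin on the work surface. World frame = base frame: x ahead of the robot, y to its left, z up, the work surface at z = 0. Lengths are in m, angles in rad, forces in N, time in s.
With the tool pointing down it reaches from about 0.425 to 0.925 m from the base axis. Payload 6.8 kg.
Tool frame: the origin (TCP) lies on the centre line of the jaws, within the pads' length; the fingertips stand 19 mm ahead of it and the grasp point (between the pads) is the TCP (r.tip_extent is the y of the fingertips in the tool frame, in m); y points along the fingers, z is the direction in which the jaws open and shut, and the axes are right-handed (so a half turn about y gives the same grasp; the last joint's range is limited). The gripper opens to 85 mm and grips with 20 to 120 N. Pads are 22 mm wide; open, the fingers measure 114 mm over their backs; the gripper's body (76 mm by 85 mm) begins 54 mm behind the grasp point. The pads swing forward as they close: fully open they stand 13 mm farther back than shut.
Start: joints at [1.086, 0.477, 0.022, 1.555, -0.011, 1.109, -0.083], TCP at [0.248, -0.628, 0.216] pointing down, gripper open.
Joint ranges: [-2.96, 2.96], [-0.34, 2.1], [-1.41, 1.46], [0.24, 2.44], [-1.37, 4.51], [0.17, 1.92], [-2.96, 2.96]. Speed limits (rad/s): [2.39, 2.39, 3.14, 3.14, 3.14, 3.14, 3.14].

## Interface

Orientations are given as a rotation vector (axis times angle).
In Python, from bench import r gives the robot as it stands. The module is installed in compiled form; this text tells all that it offers.
- The arm moves only by the tool jog_arm, never from a script. Its argument "motion" is a list of rows, each a list of 3 entries, a list of its own where there are three numbers: the opening, from 0 (shut) to 1 (fully open), then the shift along the tool's x, y, z in m, then the turn, a rotation vector about the tool's x, y, z in degrees. A call has 1 to 10 rows; each row shifts and turns the commanded pose from where the row before left it, along the tool's axes as they then stand; what a row does not reach is not made up. A row lasts 1/12 s, in which the tool goes at most 41.7 mm and 7.16 degrees, less where a joint would pass 70% of its speed; a pose out of reach is approached as far as the arm can. A call with a gripper value outside its range is refused whole. The fingers move at their own pace and stop on an object; "force" is the grip in N (left out, the last holds). Time passes only in rows, so rows that do not move let the fingers close. It gives the time, the measured TCP pose, the force and the opening at its end, in the units of the state.
- r.get_obs(): the state, without advancing time (a new reading comes with each control period).
- r.grab_frame(name): name is "side" or "top" or "wrist"; returns a dict with "image" (400x640x3 uint8, red, green, blue), "range_z" (400x640 float32, m along the optical axis (not along the pixel's ray), 0 where there is no reading), "fx", "fy", "cx", "cy" (pixels), "k1" (the pictures are not rectified: a ray, as slopes to the right and down, at radius r is drawn at 1 + k1 r^2 times it, then the intrinsics apply), "xyz" and "orientation" of the camera in the world. Camera axes: x right, y down, z forward; pixel columns grow to the right and rows downward; lengths in m; the calibration is good to about 2 mm. A picture is of the moment at which its call begins.
- r.hand_in(): hands the job in, once; it reports no verdict.
The state is a dict: "clock": time; "joints": joint angles; "qvel": joint speeds; "tau": joint torques, N m; "tcp_pos": TCP position; "orientation": TCP orientation; "contact_force": force on the tool from outside, world axes, zero at the start; "moment": the same for the moment, N m; "grip_width": finger opening in m.
Only numpy, scipy, OpenCV 4.12 (cv2) and the standard library are available. Lean on these libraries where they do the work, as an engineer would, in place of code of your own. Each camera call takes 0.05 s, during which the arm holds its last target.

## Working session

There is one attempt and no reset: what is moved stays moved. The work goes in short steps, Python scripts to look and compute and a tool call to move; the robot and the scene stay as the last step left them, time stands still between calls to the robot, and variables do not carry over. Pictures are saved under pics/ and viewed, and the job is handed in when it is done.

Besides the shell and the picture viewer there is one more tool, called as name(argument=value, ...), one argument or row to a line, values as JSON. jog_arm: Moves the arm, as the interface text tells. Its arguments: {"type":"object","properties":{"motion":{"type":"array","items":{"type":"array"}},"force":{"type":"number"}},"required":["motion"]}

```bash
mkdir -p pics; ls; cat > h.py <<'E'
import numpy as np, cv2
from scipy.spatial.transform import Rotation as R
from bench import r
def snap(n,fn):
    f=r.grab_frame(n); cv2.imwrite('pics/'+fn+'.png',f['image'][:,:,::-1]); np.save('pics/'+fn+'.npy',f,allow_pickle=True); return f
def load(fn): return np.load('pics/'+fn+'.npy',allow_pickle=True).item()
def camR(f):
    o=np.array(f['orientation']); return R.from_rotvec(o).as_matrix() if o.shape==(3,) else o
def ray(f,u,v):
    xd=np.array([(u-f['cx'])/f['fx'],(v-f['cy'])/f['fy']]); x=xd.copy()
    for _ in range(30): x=xd/(1+f['k1']*(x@x))
    return np.r_[x,1]
def px(f,u,v,z=None):
    """world point by depth (z None) or by plane z"""
    d=ray(f,u,v); M=camR(f)
    if z is None:
        return M@(d*f['range_z'][int(round(v)),int(round(u))])+f['xyz']
    w=M@d; return np.array(f['xyz'])+w*(z-f['xyz'][2])/w[2]
def proj(f,P):
    c=camR(f).T@(np.array(P)-f['xyz']); x=c[:2]/c[2]; x=x*(1+f['k1']*(x@x)); return x[0]*f['fx']+f['cx'],x[1]*f['fy']+f['cy']
E
python3 - <<'E'
from h import *
o=r.get_obs()
for k,v in o.items(): print(k,np.round(v,4))
print(r.tip_extent)
for n in ['top','side','wrist']:
    f=snap(n,n+'0'); print(n,f['fx'],f['cx'],f['cy'],f['k1'],f['xyz'],f['orientation'])
E
```

```text
pics
clock 0.0
joints [ 1.0859  0.4778  0.0223  1.5565 -0.0115  1.1093 -0.0831]
qvel [-0.0001 -0.0012 -0.0015 -0.0022 -0.0002  0.0002 -0.0013]
tau [ 9.00000e-04 -5.96445e+01  1.60810e+00 -2.81190e+01  1.25000e-02
  9.30000e-03 -0.00000e+00]
tcp_pos [ 0.2481 -0.6271  0.2152]
orientation [-0.3848  2.0174 -2.0137]
contact_force [ 0.0956 -0.3596 -0.3191]
moment [-0.067  -0.009  -0.0496]
grip_width 0.0852
0.019
top 502.0364114088161 318.0262614347538 199.93583006997963 0.025038447772867078 [ 0.38475082 -0.07311504  1.58069957] [-2.16840589  2.17921062 -0.06509771]
side 372.5053780647456 320.76184077012135 199.6211127447989 -0.028769982506309494 [-0.04937451  0.65231538  1.06131089] [-0.87994518  2.57382253 -1.0248514 ]
wrist 352.458598085156 316.55311722954326 200.39602241455057 -0.057144281456656995 [ 0.32547139 -0.5969492   0.37298805] [ 2.3678873  -1.60902214 -0.26636137]
```

View pics/top0.png

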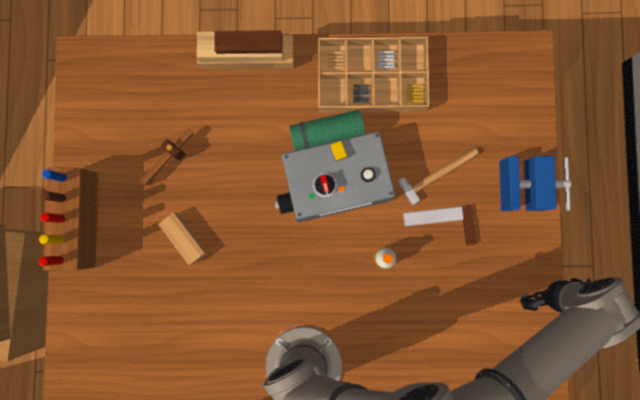

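View pics/side0.png

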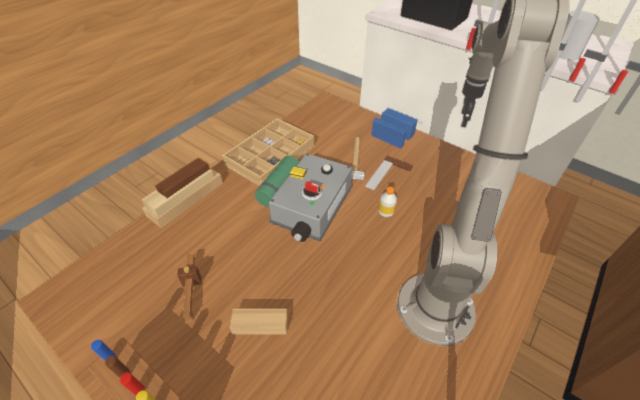

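View pics/wrist0.png

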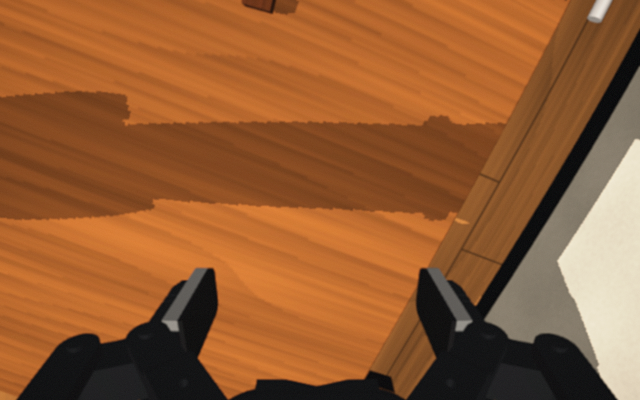

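The top view shows the feeder near (338,177), with the knob at about (325,185), the green tag at (312,196), the orange tag at (341,189) and the button at (368,174). I'll enlarge it.

```bash
python3 - <<'E'
from h import *
f=load('top0'); im=f['image'][125:225,270:400,::-1]
cv2.imwrite('pics/c1.png',cv2.resize(im,None,fx=6,fy=6,interpolation=cv2.INTER_CUBIC))
f=load('side0'); im=f['image'][145:245,255:375,::-1]
cv2.imwrite('pics/c2.png',cv2.resize(im,None,fx=6,fy=6,interpolation=cv2.INTER_CUBIC))
E
```

```text
(no output)
```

View pics/c1.png

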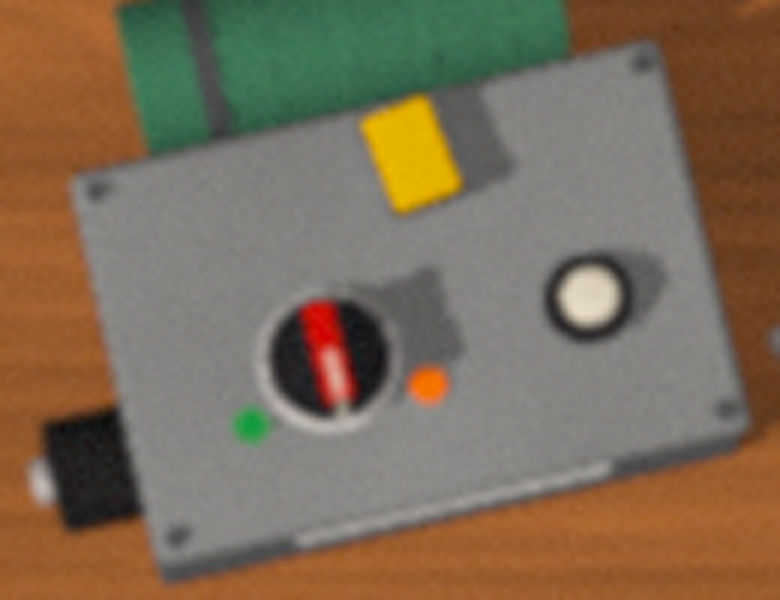

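View pics/c2.png

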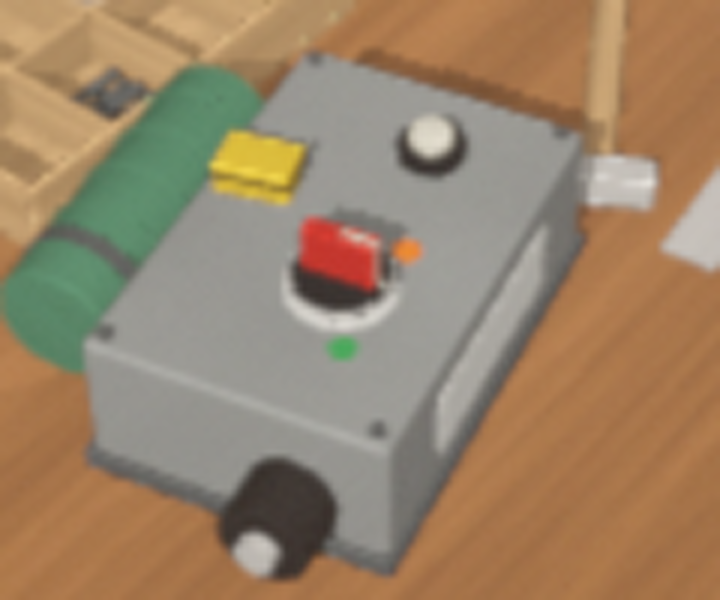

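```bash
python3 - <<'E'
from h import *
f=load('top0')
c=lambda x,y:((x+.5)/6-.5+270,(y+.5)/6-.5+125)
P={}
for n,(x,y,z) in dict(green=(252,425,.112),orange=(429,386,.112),TL=(75,180,.11),TR=(655,45,.11),BR=(748,425,.11),BL=(165,568,.11),btn=(590,297,.13),barA=(316,306,.156),barB=(343,402,.156),box=(411,154,.134)).items():
    u,v=c(x,y); P[n]=px(f,u,v,z); print(n,np.round(P[n],4),'depth',np.round(px(f,u,v),4))
d=P['green']-P['orange']; yaw=np.arctan2(-d[0],d[1]); print('tagdist',np.linalg.norm(d),'yaw tags',yaw)
for a,b in (('TL','TR'),('BL','BR')):
    d=P[a]-P[b]; print(a,np.linalg.norm(d),np.arctan2(-d[0],d[1]))
for a,b in (('TL','BL'),('TR','BR')):
    d=P[a]-P[b]; print(a,np.linalg.norm(d),np.arctan2(d[1],d[0]))
m=(P['green']+P['orange'])/2; print('axis from tags',m+22.7e-3*np.array([np.cos(yaw),np.sin(yaw),0]))
cen=(P['TL']+P['TR']+P['BL']+P['BR'])/4
X=np.array([np.cos(yaw),np.sin(yaw),0]);Y=np.array([-X[1],X[0],0])
print('axis from corners',cen-.02*X+.045*Y)
d=P['barA']-P['barB'];print('bar',(P['barA']+P['barB'])/2,np.linalg.norm(d),np.arctan2(d[1],d[0]))
E
```

```text
green [ 0.5117 -0.0292  0.112 ] depth [ 0.512  -0.0291  0.1077]
orange [ 0.5303 -0.1159  0.112 ] depth [ 0.5304 -0.1159  0.1117]
TL [0.6337 0.0579 0.11  ] depth [0.6344 0.0582 0.1063]
TR [ 0.6989 -0.2287  0.11  ] depth [ 0.6993 -0.2289  0.1081]
BR [ 0.5104 -0.2715  0.11  ] depth [ 0.5105 -0.2717  0.109 ]
BL [0.442  0.0136 0.11  ] depth [0.4454 0.0188 0.0219]
btn [ 0.5713 -0.1936  0.13  ] depth [ 0.571  -0.1934  0.1327]
barA [ 0.5646 -0.0612  0.156 ] depth [ 0.5644 -0.0612  0.1572]
barB [ 0.5186 -0.0738  0.156 ] depth [ 0.5214 -0.0738  0.1259]
box [ 0.6412 -0.1074  0.134 ] depth [ 0.6417 -0.1075  0.1315]
tagdist 0.08872300851421262 yaw tags 0.21187035379702823
TL 0.29389361768278693 0.2235297134145103
BL 0.29327372239778177 0.23564990940806224
TL 0.19681758041517441 0.22673699302355332
TR 0.19326212041903365 0.22347699785095113
axis from tags [ 0.54318857 -0.06779089  0.112     ]
axis from corners [ 0.54223393 -0.06740494  0.11      ]
bar [ 0.54156658 -0.06748167  0.156     ] 0.04767251712268755 0.26739198654621044
```

```bash
cat >> h.py <<'E'
def plan(target,yaw):
    """shift in current tool axes, and the turn (deg) to the pose pointing down with tool x at yaw"""
    o=r.get_obs(); A=R.from_rotvec(o['orientation']).as_matrix()
    T=np.column_stack([[np.cos(yaw),np.sin(yaw),0],[0,0,-1],[-np.sin(yaw),np.cos(yaw),0]])
    d=A.T@(np.array(target)-o['tcp_pos']); t=R.from_matrix(A.T@T).as_rotvec(degrees=True)
    print('t',round(o['clock'],2),'tcp',np.round(o['tcp_pos'],4),'toolx yaw',round(np.arctan2(A[1,0],A[0,0]),4),'grip',round(o['grip_width'],4),'q7',round(o['joints'][6],3))
    print('shift',np.round(d,4),'turn',np.round(t,3),'F',np.round(o['contact_force'],2),'M',np.round(o['moment'],3))
    return A
E
python3 - <<'E'
from h import *
A=plan([.5425,-.0675,.27],.25); print(A.round(3))
o=r.get_obs();f=load('wrist0');print(A.T@(f['xyz']-o['tcp_pos']))
plan([.5425,-.0675,.27],.25+np.pi)
E
```

```text
t 0.15 tcp [ 0.2482 -0.6272  0.2155] toolx yaw -2.7648 grip 0.0853 q7 -0.083
shift [-0.4796 -0.054  -0.4122] turn [ 1.60000e-02 -1.72734e+02 -1.16000e-01] F [ 0.17 -0.95 -1.2 ] M [-0.02  -0.063  0.013]
[[-0.93  -0.001  0.368]
 [-0.368  0.001 -0.93 ]
 [ 0.    -1.    -0.001]]
[-8.29875825e-02 -1.57519989e-01  6.84099529e-05]
t 0.15 tcp [ 0.2482 -0.6272  0.2155] toolx yaw -2.7648 grip 0.0853 q7 -0.083
shift [-0.4796 -0.054  -0.4122] turn [0.077 7.266 0.01 ] F [ 0.17 -0.95 -1.2 ] M [-0.02  -0.063  0.013]
```

jog_arm(
  motion=[
    [0.6,[0,-0.03,0],[0,0,0]],
    [0.6,[-0.024,-0.024,-0.0206],[0,0,0]],
    [0.6,[-0.03,0,-0.0258],[0,0,0]],
    [0.6,[-0.03,0,-0.0258],[0,0,0]],
    [0.6,[-0.03,0,-0.0258],[0,0,0]],
    [0.6,[-0.03,0,-0.0258],[0,0,0]],
    [0.6,[-0.03,0,-0.0258],[0,0,0]],
    [0.6,[-0.03,0,-0.0258],[0,0,0]],
    [0.6,[-0.03,0,-0.0258],[0,0,0]],
    [0.6,[-0.03,0,-0.0258],[0,0,0]],
  ],
  force=20,
)

```text
clock: 0.98
tcp_pos: [0.4106, -0.3175, 0.2701]
orientation: [-0.384, 2.015, -2.016]
contact_force: [1.0, 0.2, 0.8]
grip_width: 0.0513
```

jog_arm(
  motion=[
    [0.6,[-0.03,0,-0.0258],[0,0,0]],
    [0.6,[-0.03,0,-0.0258],[0,0,0]],
    [0.6,[-0.03,0,-0.0258],[0,0,0]],
    [0.6,[-0.03,0,-0.0258],[0,0,0]],
    [0.6,[-0.03,0,-0.0258],[0,0,0]],
    [0.6,[-0.03,0,-0.0258],[0,0,0]],
    [0.6,[-0.02,0,-0.017],[0,0,0]],
    [0.6,[0,0,0],[0,3.6,0]],
    [0.6,[0,0,0],[0,3.6,0]],
  ],
)

```text
clock: 1.73
tcp_pos: [0.5336, -0.0835, 0.2699]
orientation: [-0.266, 2.088, -2.086]
contact_force: [-0.1, -0.6, -0.1]
grip_width: 0.051
```

```bash
python3 - <<'E'
from h import *
plan([.5425,-.0675,.27],.25+np.pi)
print(r.get_obs()['joints'])
f=snap('wrist','wrist1')
plan([.5425,-.0675,.27],.25+np.pi)
E
```

```text
t 1.73 tcp [ 0.5336 -0.0835  0.2699] toolx yaw -2.8887 grip 0.051 q7 -1.349
shift [-0.0126 -0.0001 -0.0133] turn [0.054 0.164 0.011] F [-0.07 -0.6  -0.12] M [-0.037 -0.037 -0.072]
[ 0.30681204  0.22566162 -0.31352346  1.79624763  0.07535334  1.13184748
 -1.34928753]
t 1.78 tcp [ 0.5332 -0.0849  0.2698] toolx yaw -2.8947 grip 0.0515 q7 -1.353
shift [-0.0133 -0.0002 -0.0146] turn [ 0.028 -0.18   0.038] F [ 0.43 -1.13  0.31] M [-0.018 -0.008  0.011]
```

View pics/wrist1.png

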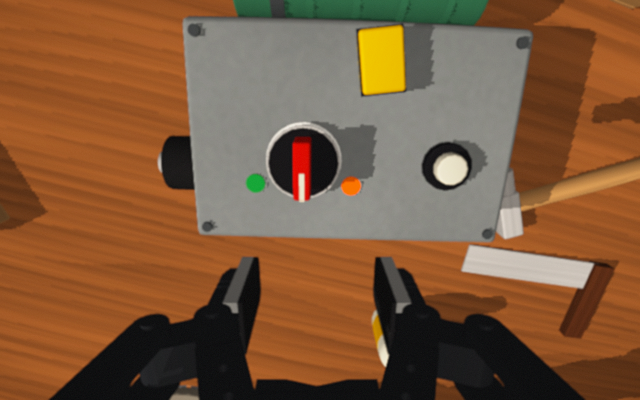

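```bash
python3 - <<'E'
from h import *
f=load('wrist1'); im=f['image'][110:215,225:375,::-1]
cv2.imwrite('pics/c3.png',cv2.resize(im,None,fx=5,fy=5,interpolation=cv2.INTER_CUBIC))
E
```

```text
(no output)
```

View pics/c3.png

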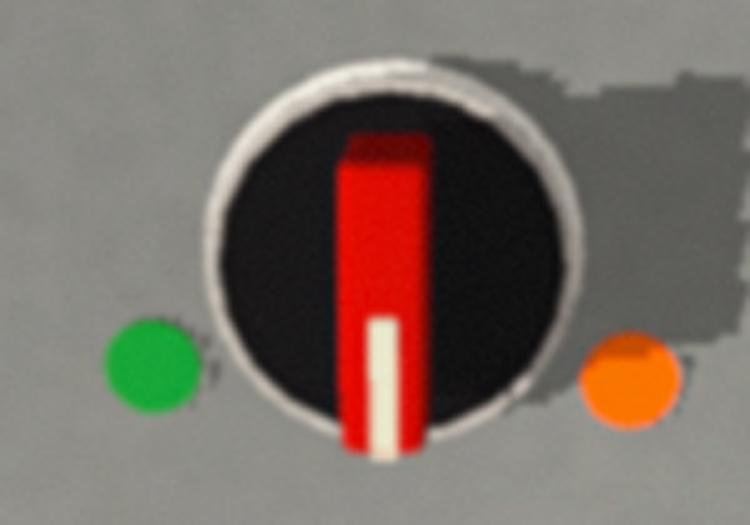

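```bash
python3 - <<'E'
from h import *
f=load('wrist1')
c=lambda x,y:((x+.5)/5-.5+225,(y+.5)/5-.5+110)
P={}
for n,(x,y,z) in dict(green=(153,366,.112),orange=(631,381,.112),a=(382,163,.156),b=(384.5,452,.156),skirt=(392,262,.124)).items():
    u,v=c(x,y); P[n]=px(f,u,v,z); print(n,P[n].round(4))
d=P['green']-P['orange']; yaw=np.arctan2(-d[0],d[1]); print(np.linalg.norm(d),yaw)
m=(P['green']+P['orange'])/2; print('axis from tags',m+22.7e-3*np.array([np.cos(yaw),np.sin(yaw),0]))
d=P['a']-P['b'];print('bar',(P['a']+P['b'])/2,np.linalg.norm(d),np.arctan2(d[1],d[0]))
u,v=c(232*1.0+0,0)
# button
print('btn',px(f,451,169,.133).round(4),px(f,451,169).round(4))
plan([.5425,-.0675,.152],.25+np.pi)
E
```

```text
green [ 0.5136 -0.0292  0.112 ]
orange [ 0.533  -0.1162  0.112 ]
a [ 0.5683 -0.0618  0.156 ]
b [ 0.5228 -0.0733  0.156 ]
skirt [ 0.5465 -0.0675  0.124 ]
0.0890802587072391 0.22042269207151136
axis from tags [ 0.54545581 -0.06773329  0.112     ]
bar [ 0.5455549  -0.06753309  0.156     ] 0.047021229850189084 0.24769782609922208
btn [ 0.5747 -0.1923  0.133 ] [ 0.5745 -0.1931  0.1311]
t 1.78 tcp [ 0.5332 -0.0849  0.2698] toolx yaw -2.8947 grip 0.0515 q7 -1.353
shift [-0.0133  0.1178 -0.0145] turn [ 0.028 -0.18   0.038] F [ 0.43 -1.13  0.31] M [-0.018 -0.008  0.011]
```

jog_arm(
  motion=[
    [0.5,[-0.0148,0.02,-0.0141],[0,0,0]],
    [0.5,[0,0.03,0],[0,0,0]],
    [0.5,[0,0.025,0],[0,0,0]],
    [0.5,[0,0,0],[0,0,0]],
    [0.5,[0,0,0],[0,0,0]],
  ],
)

```text
clock: 2.2
tcp_pos: [0.5429, -0.0691, 0.1944]
orientation: [-0.267, 2.089, -2.088]
contact_force: [0.5, 0.2, 0.8]
grip_width: 0.0429
```

```bash
python3 - <<'E'
from h import *
f=snap('wrist','wrist2')
plan([.544,-.0676,.152],.25+np.pi)
E
```

```text
t 2.25 tcp [ 0.5441 -0.0692  0.1959] toolx yaw -2.8905 grip 0.0426 q7 -1.413
shift [-0.0003  0.0439 -0.0015] turn [-0.001  0.062 -0.003] F [0.61 0.07 1.17] M [-0.035  0.011  0.023]
```

View pics/wrist2.png

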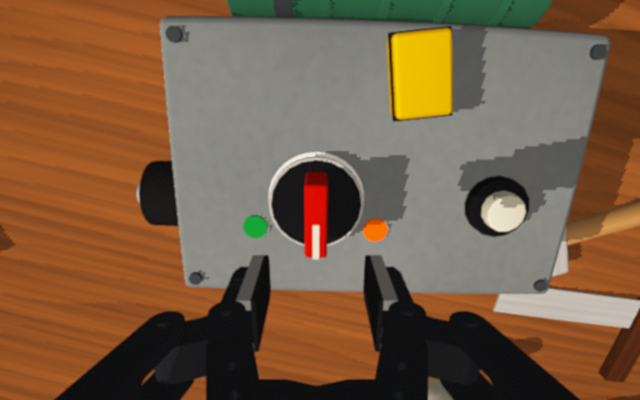

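```bash
python3 - <<'E'
from h import *
f=load('wrist2'); im=f['image'][140:270,235:400,::-1]
cv2.imwrite('pics/c4.png',cv2.resize(im,None,fx=4.5,fy=4.5,interpolation=cv2.INTER_CUBIC))
E
```

```text
(no output)
```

View pics/c4.png

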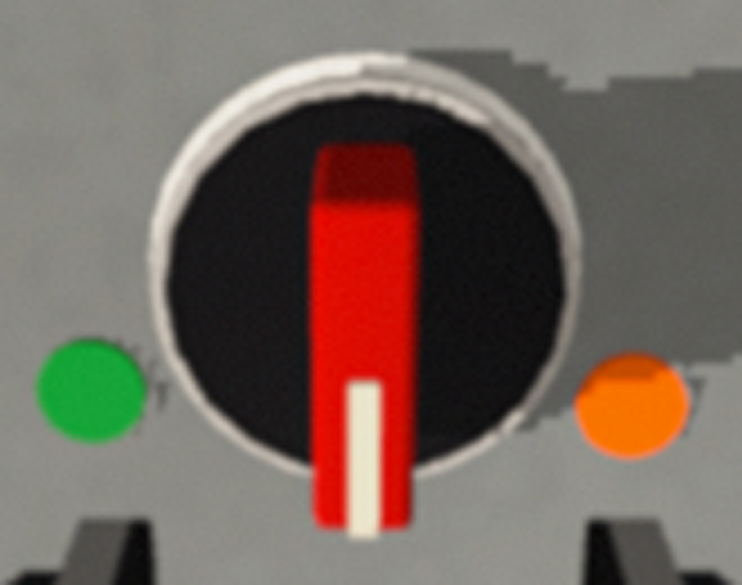

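```bash
python3 - <<'E'
from h import *
f=load('wrist2')
c=lambda x,y:((x+.5)/4.5-.5+235,(y+.5)/4.5-.5+140)
P={}
for n,(x,y,z) in dict(green=(92,390,.112),orange=(632,407,.112),a=(365,205,.156),b=(363,527,.156)).items():
    u,v=c(x,y); P[n]=px(f,u,v,z); print(n,P[n].round(4))
d=P['green']-P['orange']; yaw=np.arctan2(-d[0],d[1]); print(np.linalg.norm(d),yaw)
m=(P['green']+P['orange'])/2; print('axis from tags',m+22.7e-3*np.array([np.cos(yaw),np.sin(yaw),0]))
d=P['a']-P['b'];bar=(P['a']+P['b'])/2;print('bar',bar,np.linalg.norm(d),np.arctan2(d[1],d[0]))
A=plan([bar[0],bar[1],.152],.25+np.pi)
print(A[:,0])
E
```

```text
green [ 0.5139 -0.0293  0.112 ]
orange [ 0.5331 -0.1161  0.112 ]
a [ 0.5681 -0.0619  0.156 ]
b [ 0.5233 -0.0731  0.156 ]
0.08883453266579842 0.2180303123441824
axis from tags [ 0.54564632 -0.06779438  0.112     ]
bar [ 0.54569755 -0.06750276  0.156     ] 0.04626625581102759 0.24462323680647935
t 2.25 tcp [ 0.5441 -0.0692  0.1959] toolx yaw -2.8905 grip 0.0426 q7 -1.413
shift [-0.002   0.0439 -0.0012] turn [-0.001  0.062 -0.003] F [0.61 0.07 1.17] M [-0.035  0.011  0.023]
[-9.68642633e-01 -2.48458140e-01 -4.52867364e-05]
```

jog_arm(
  motion=[
    [0.5,[-0.001,0.015,-0.001],[0,0,0]],
    [0.5,[0,0.015,0],[0,0,0]],
    [0.4,[0,0.008,0],[0,0,0]],
    [0.3,[0,0.006,0],[0,0,0]],
    [0.28,[0,0,0],[0,0,0]],
    [0.28,[0,0,0],[0,0,0]],
  ],
)

```text
clock: 2.75
tcp_pos: [0.5451, -0.0677, 0.152]
orientation: [-0.262, 2.087, -2.088]
contact_force: [0.2, 0.3, 0.6]
grip_width: 0.0243
```

```bash
python3 - <<'E'
from h import *
f=snap('wrist','wrist3')
plan([.545,-.0676,.152],.25+np.pi)
E
```

```text
t 2.8 tcp [ 0.5453 -0.0677  0.1522] toolx yaw -2.8907 grip 0.0243 q7 -1.437
shift [ 0.0003  0.0002 -0.0002] turn [-0.03   0.053 -0.083] F [0.04 0.6  0.14] M [-0.009  0.01  -0.033]
```

View pics/wrist3.png

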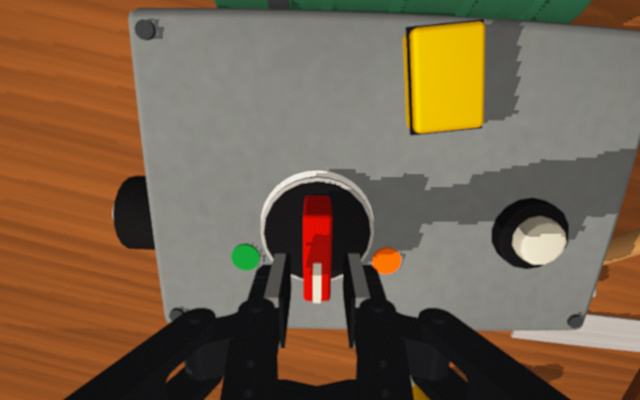

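The jaws straddle the bar symmetrically (inner edges at 287 and 346, bar at 317). I'll close and watch the forces.

jog_arm(
  motion=[
    [0.2,[0,0,0],[0,0,0]],
    [0.17,[0,0,0],[0,0,0]],
    [0.14,[0,0,0],[0,0,0]],
    [0.1,[0,0,0],[0,0,0]],
    [0.0,[0,0,0],[0,0,0]],
    [0.0,[0,0,0],[0,0,0]],
  ],
  force=25,
)

```text
clock: 3.3
tcp_pos: [0.5447, -0.0676, 0.1513]
orientation: [-0.263, 2.088, -2.088]
contact_force: [-0.3, 0.3, 0.3]
grip_width: -0.0
```

```bash
python3 - <<'E'
from h import *
plan([.545,-.0676,.152],.25+np.pi)
E
```

```text
t 3.3 tcp [ 0.5447 -0.0676  0.1513] toolx yaw -2.8906 grip -0.0 q7 -1.438
shift [-0.0003 -0.0007  0.0001] turn [-0.002  0.059 -0.004] F [-0.34  0.31  0.3 ] M [ 0.027 -0.044  0.013]
```

```bash
python3 - <<'E'
from h import *
f=snap('wrist','wrist4');f=snap('side','side4')
cv2.imwrite('pics/c5.png',cv2.resize(f['image'][100:260,230:430,::-1],None,fx=4,fy=3.7,interpolation=cv2.INTER_CUBIC))
E
```

```text
(no output)
```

View pics/wrist4.png

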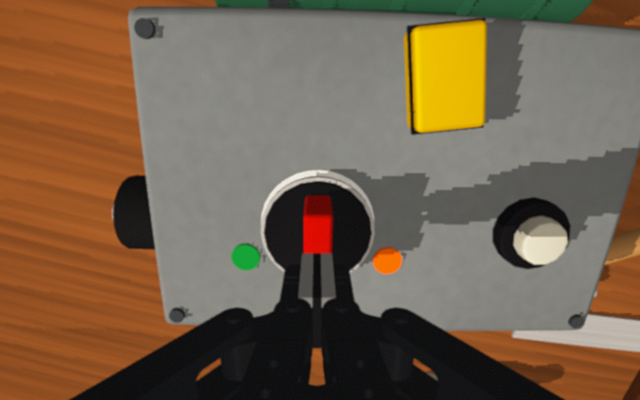

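View pics/c5.png

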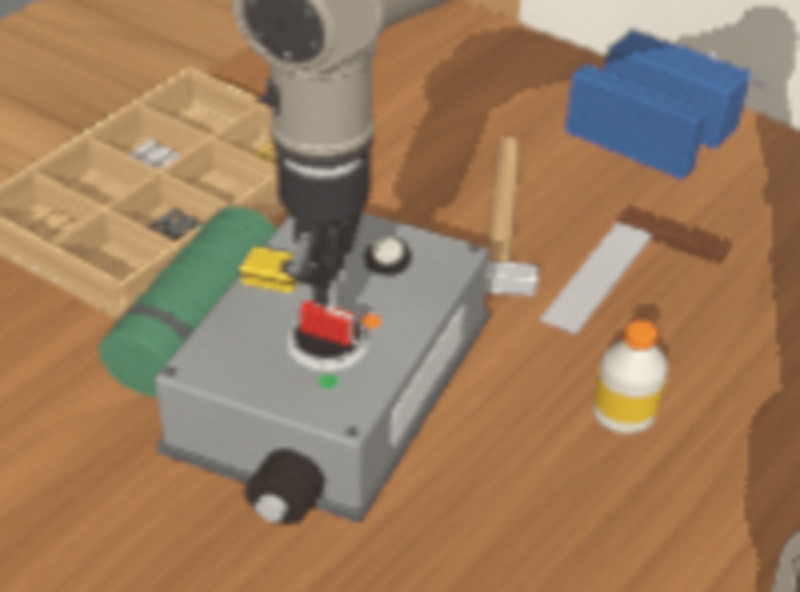

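```bash
python3 - <<'E'
from h import *
f=load('wrist4')
for u,v in [(308,258),(327,258),(308,280),(328,280),(318,225),(318,245),(318,207),(300,300)]: print(u,v,px(f,u,v).round(4))
A=plan([.545,-.0676,.152],.25+np.pi)
f=load('side4')
for u,v in [(311,184),(311,170),(312,186)]: print(u,v,px(f,u,v).round(4))
for y in (.019,0,-.01): print(proj(f,r.get_obs()['tcp_pos']+A[:,1]*y))
cv2.imwrite('pics/c6.png',cv2.resize(f['image'][150:200,285:345,::-1],None,fx=12,fy=12,interpolation=cv2.INTER_CUBIC))
E
```

```text
308 258 [ 0.5562 -0.0608  0.1763]
327 258 [ 0.5576 -0.0687  0.1752]
308 280 [ 0.5557 -0.0613  0.1928]
328 280 [ 0.5571 -0.0687  0.1919]
318 225 [ 0.563  -0.0634  0.1544]
318 245 [ 0.5542 -0.0657  0.1572]
318 207 [ 0.5687 -0.062   0.1457]
300 300 [ 0.5558 -0.0588  0.2068]
t 3.4 tcp [ 0.5446 -0.0676  0.1512] toolx yaw -2.8905 grip -0.0001 q7 -1.438
shift [-0.0004 -0.0008  0.0001] turn [0.001 0.063 0.002] F [ 0.07  0.72 -0.23] M [-0.003 -0.028 -0.015]
311 184 [ 0.5442 -0.068   0.1519]
311 170 [ 0.5315 -0.0541  0.2347]
312 186 [ 0.5346 -0.0616  0.1529]
(np.float64(310.90796391564277), np.float64(188.02758803450305))
(np.float64(310.8279112351103), np.float64(184.1745265840165))
(np.float64(310.7851185359744), np.float64(182.1136762737591))
```

View pics/c6.png

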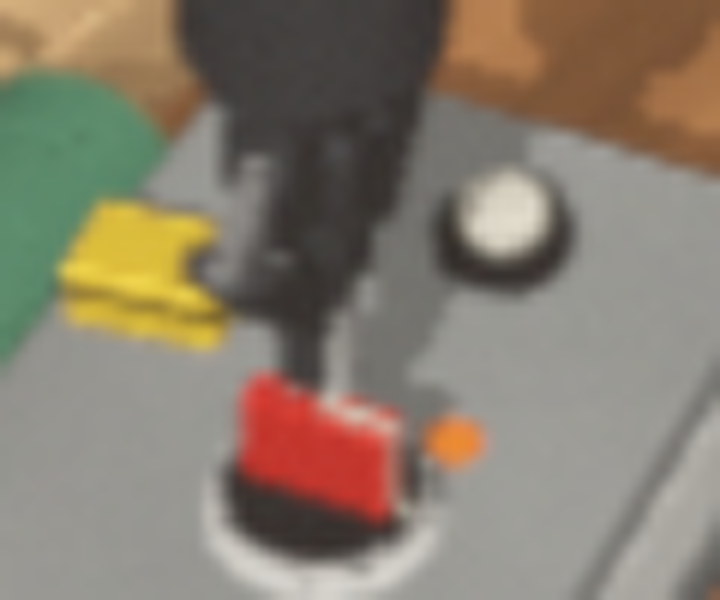

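The picture shows the jaws shut above the bar, not on it, even though the reported TCP height says they should straddle it. I'll measure where the fingertips really sit in the tool frame.

```bash
python3 - <<'E'
from h import *
off=None
for fn in ['wrist0','wrist2','wrist3','wrist4']:
    f=load(fn); M=camR(f)
    # tool frame from cam offset known: use wrist4 obs
    if off is None:
        pass
    # finger pixels: depth < some
    z=f['range_z']; P=[]
    for v in range(150,400,2):
        for u in range(150,490,2):
            if 0<z[v,u]<0.27:
                P.append(np.r_[u,v,px(f,u,v)-f['xyz']])
    P=np.array(P); i=np.argsort(P[:,4])[:6]; print(fn,'lowest rel. cam'); print(P[i].round(4)); print('tool y', (P[i,4].min()*-1-.1575).round(4))
o=r.get_obs(); print(o['joints'])
E
```

```text
wrist0 lowest rel. cam
[[ 4.180e+02  2.740e+02 -5.550e-02 -6.760e-02 -1.300e-01]
 [ 2.160e+02  2.840e+02 -9.140e-02  1.030e-02 -1.296e-01]
 [ 4.160e+02  2.980e+02 -6.610e-02 -7.190e-02 -1.295e-01]
 [ 4.160e+02  2.960e+02 -6.510e-02 -7.140e-02 -1.293e-01]
 [ 2.160e+02  2.860e+02 -9.180e-02  9.900e-03 -1.289e-01]
 [ 2.160e+02  2.880e+02 -9.260e-02  9.700e-03 -1.288e-01]]
tool y -0.0275
wrist2 lowest rel. cam
[[ 1.760e+02  2.080e+02 -1.135e-01  8.050e-02 -2.468e-01]
 [ 1.760e+02  2.020e+02 -1.081e-01  8.060e-02 -2.453e-01]
 [ 1.720e+02  1.600e+02 -7.680e-02  8.730e-02 -2.448e-01]
 [ 1.720e+02  1.540e+02 -7.240e-02  8.770e-02 -2.445e-01]
 [ 1.760e+02  2.060e+02 -1.108e-01  8.000e-02 -2.444e-01]
 [ 1.720e+02  1.560e+02 -7.380e-02  8.740e-02 -2.443e-01]]
tool y 0.0893
wrist3 lowest rel. cam
[[ 1.500e+02  2.460e+02 -1.461e-01  9.470e-02 -2.418e-01]
 [ 1.520e+02  2.460e+02 -1.457e-01  9.320e-02 -2.418e-01]
 [ 1.540e+02  2.460e+02 -1.449e-01  9.150e-02 -2.413e-01]
 [ 1.500e+02  2.420e+02 -1.415e-01  9.430e-02 -2.399e-01]
 [ 1.500e+02  2.440e+02 -1.431e-01  9.410e-02 -2.397e-01]
 [ 1.540e+02  2.440e+02 -1.422e-01  9.090e-02 -2.394e-01]]
tool y 0.0843
wrist4 lowest rel. cam
[[ 1.500e+02  2.460e+02 -1.464e-01  9.480e-02 -2.417e-01]
 [ 1.500e+02  2.440e+02 -1.441e-01  9.460e-02 -2.408e-01]
 [ 1.520e+02  2.460e+02 -1.452e-01  9.270e-02 -2.404e-01]
 [ 1.540e+02  2.460e+02 -1.443e-01  9.090e-02 -2.396e-01]
 [ 1.520e+02  2.440e+02 -1.423e-01  9.220e-02 -2.385e-01]
 [ 1.500e+02  2.420e+02 -1.406e-01  9.350e-02 -2.378e-01]]
tool y 0.0842
[ 0.26127613  0.36394372 -0.31009631  1.90636877  0.14000212  0.89208277
 -1.43761332]
```

```bash
python3 - <<'E'
from h import *
f=load('wrist4')
for v in range(246,272,2): print(v,[px(f,u,v).round(4).tolist() for u in (309,327)])
f=load('side4')
for v in range(176,186): print(v,[px(f,u,v).round(3).tolist() for u in (308,310,312)])
E
```

```text
246 [[0.5525, -0.0617, 0.157], [0.5542, -0.0701, 0.1562]]
248 [[0.5511, -0.062, 0.1563], [0.5528, -0.0705, 0.1553]]
250 [[0.5498, -0.0623, 0.1557], [0.5519, -0.0708, 0.1555]]
252 [[0.5486, -0.0626, 0.1555], [0.5514, -0.0709, 0.1567]]
254 [[0.5553, -0.0613, 0.1707], [0.5577, -0.0687, 0.1717]]
256 [[0.5556, -0.0613, 0.1732], [0.5572, -0.0689, 0.1725]]
258 [[0.5554, -0.0613, 0.1747], [0.5576, -0.0687, 0.1752]]
260 [[0.5553, -0.0614, 0.1761], [0.5574, -0.0687, 0.1766]]
262 [[0.5555, -0.0614, 0.1784], [0.5574, -0.0686, 0.1785]]
264 [[0.555, -0.0615, 0.179], [0.557, -0.0687, 0.1794]]
266 [[0.5553, -0.0615, 0.1813], [0.5574, -0.0686, 0.1817]]
268 [[0.5555, -0.0615, 0.1833], [0.5572, -0.0686, 0.1831]]
270 [[0.5553, -0.0616, 0.1845], [0.5567, -0.0687, 0.1838]]
176 [[0.523, -0.028, 0.231], [0.524, -0.039, 0.223], [0.534, -0.062, 0.2]]
177 [[0.545, -0.054, 0.195], [0.524, -0.039, 0.218], [0.536, -0.064, 0.194]]
178 [[0.546, -0.055, 0.189], [0.535, -0.052, 0.198], [0.536, -0.064, 0.189]]
179 [[0.543, -0.051, 0.189], [0.537, -0.055, 0.19], [0.536, -0.064, 0.184]]
180 [[0.544, -0.053, 0.183], [0.536, -0.053, 0.187], [0.538, -0.066, 0.177]]
181 [[0.546, -0.054, 0.176], [0.537, -0.054, 0.182], [0.534, -0.062, 0.177]]
182 [[0.556, -0.066, 0.156], [0.538, -0.055, 0.175], [0.536, -0.063, 0.17]]
183 [[0.555, -0.064, 0.153], [0.548, -0.067, 0.156], [0.542, -0.072, 0.155]]
184 [[0.551, -0.06, 0.154], [0.547, -0.066, 0.152], [0.538, -0.066, 0.157]]
185 [[0.55, -0.058, 0.151], [0.544, -0.062, 0.152], [0.537, -0.065, 0.154]]
```

Both cameras put the fingertips at z≈0.171, which is 20 mm above the reported TCP rather than 19 mm below it. I'll trust the pictures, open again and go 40 mm lower, checking on the way.

jog_arm(
  motion=[
    [0.35,[0,-0.005,0],[0,0,0]],
    [0.35,[0,0,0],[0,0,0]],
    [0.35,[0,0,0],[0,0,0]],
    [0.35,[0,0.015,0],[0,0,0]],
    [0.35,[0,0.012,0],[0,0,0]],
    [0.35,[0,0.01,0],[0,0,0]],
    [0.35,[0,0,0],[0,0,0]],
    [0.35,[0,0,0],[0,0,0]],
  ],
)

```text
clock: 4.07
tcp_pos: [0.544, -0.0675, 0.1184]
orientation: [-0.266, 2.089, -2.088]
contact_force: [0.3, -0.1, 0.9]
grip_width: 0.03
```

```bash
python3 - <<'E'
from h import *
f=snap('wrist','wrist5')
plan([.545,-.0676,.111],.25+np.pi)
f=snap('side','side5')
cv2.imwrite('pics/c7.png',cv2.resize(f['image'][140:210,270:355,::-1],None,fx=9,fy=8.5,interpolation=cv2.INTER_CUBIC))
E
```

```text
t 4.12 tcp [ 0.5446 -0.0675  0.119 ] toolx yaw -2.8904 grip 0.03 q7 -1.455
shift [-0.0004  0.008   0.0002] turn [0.015 0.067 0.033] F [-0.32  1.4   0.74] M [-0.018 -0.046 -0.011]
```

View pics/wrist5.png

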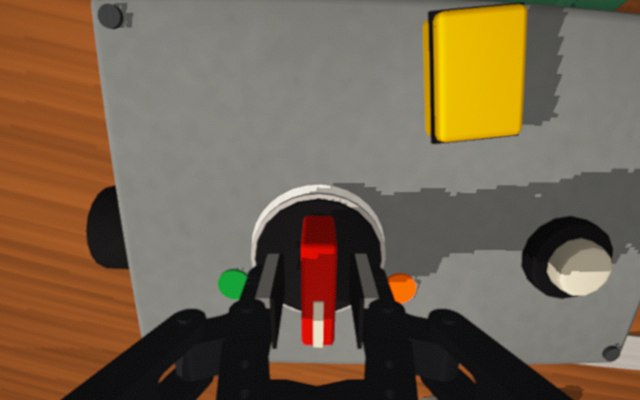

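View pics/c7.png

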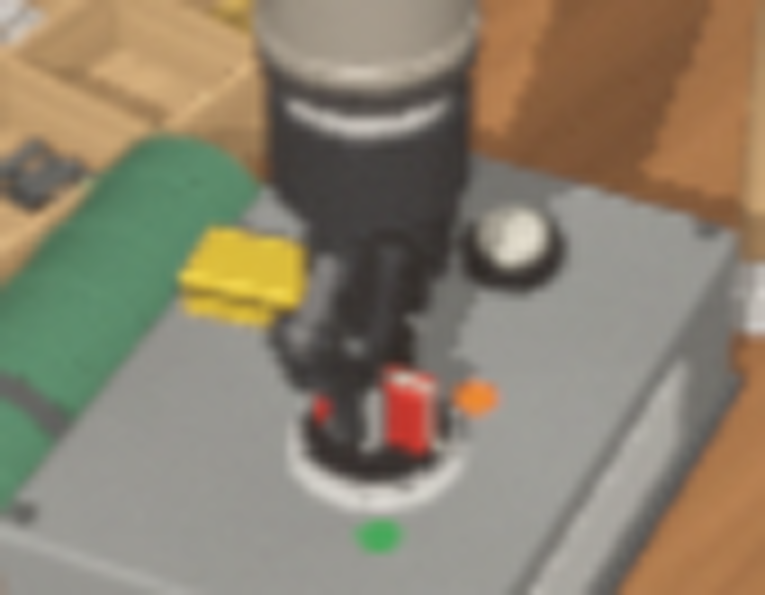

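Now the pads straddle the bar (inner edges at 279 and 357, bar at 318). I'll lower slightly and close gently.

jog_arm(
  motion=[
    [0.3,[0,0.004,0],[0,0,0]],
    [0.25,[0,0,0],[0,0,0]],
    [0.2,[0,0,0],[0,0,0]],
    [0.17,[0,0,0],[0,0,0]],
    [0.15,[0,0,0],[0,0,0]],
    [0.12,[0,0,0],[0,0,0]],
    [0.1,[0,0,0],[0,0,0]],
    [0.1,[0,0,0],[0,0,0]],
  ],
  force=25,
)

```text
clock: 4.83
tcp_pos: [0.5448, -0.0679, 0.1155]
orientation: [-0.263, 2.087, -2.088]
contact_force: [-0.3, -1.7, 3.1]
grip_width: 0.0134
```

```bash
python3 - <<'E'
from h import *
plan([.545,-.0676,.115],.25+np.pi)
E
```

```text
t 4.83 tcp [ 0.5448 -0.0679  0.1155] toolx yaw -2.8908 grip 0.0134 q7 -1.457
shift [-0.0002  0.0005 -0.0002] turn [-0.026  0.048 -0.021] F [-0.29 -1.69  3.12] M [-0.37   0.022  0.025]
```

jog_arm(
  motion=[
    [0.05,[0,-0.002,0],[0,0,0]],
    [0.05,[0,-0.002,0],[0,0,0]],
    [0.05,[0,-0.002,0],[0,0,0]],
    [0.05,[0,-0.002,0],[0,0,0]],
    [0.05,[0,-0.002,0],[0,0,0]],
    [0.05,[0,0,0],[0,0,0]],
  ],
  force=35,
)

```text
clock: 5.33
tcp_pos: [0.5447, -0.0678, 0.1245]
orientation: [-0.263, 2.088, -2.088]
contact_force: [5.0, -2.0, -10.7]
grip_width: 0.0132
```

```bash
python3 - <<'E'
from h import *
plan([.545,-.0676,.115],.25+np.pi)
f=snap('wrist','wrist6')
f=snap('side','side6')
cv2.imwrite('pics/c8.png',cv2.resize(f['image'][140:210,270:355,::-1],None,fx=9,fy=8.5,interpolation=cv2.INTER_CUBIC))
E
```

```text
t 5.33 tcp [ 0.5447 -0.0678  0.1245] toolx yaw -2.8906 grip 0.0132 q7 -1.452
shift [-0.0003  0.0095 -0.0002] turn [ 0.001  0.056 -0.005] F [  5.    -1.98 -10.71] M [-0.493 -1.077  0.019]
```

View pics/c8.png

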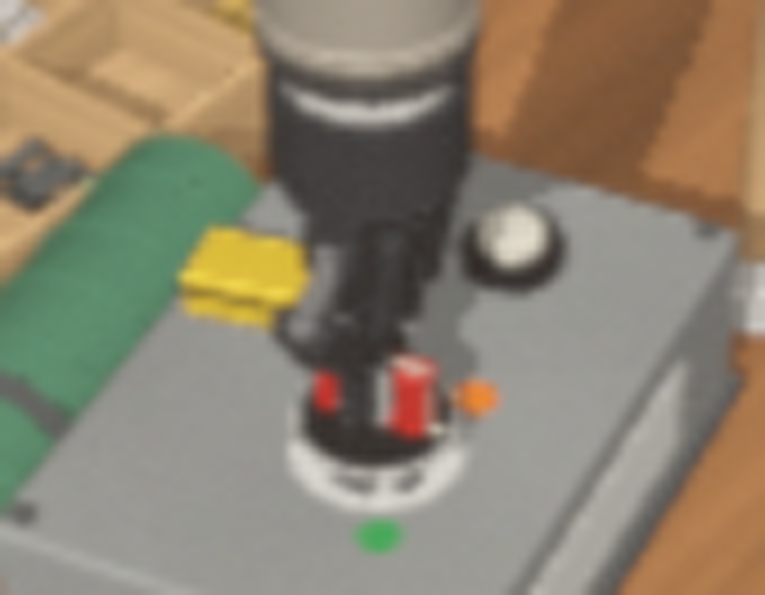

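jog_arm(
  motion=[
    [0.05,[0,0,0],[0,1.5,0]],
    [0.05,[0,0,0],[0,3,0]],
    [0.05,[0,0,0],[0,3,0]],
  ],
)

```text
clock: 5.68
tcp_pos: [0.5448, -0.0678, 0.1244]
orientation: [-0.127, 2.161, -2.161]
contact_force: [4.5, -2.0, -11.1]
grip_width: 0.0132
```

```bash
python3 - <<'E'
from h import *
plan([.545,-.0676,.125],-.30+np.pi)
E
```

```text
t 5.68 tcp [ 0.5448 -0.0678  0.1244] toolx yaw -3.024 grip 0.0132 q7 -1.571
shift [-0.0003 -0.0006 -0.0002] turn [ 5.0000e-03  2.3928e+01 -7.0000e-03] F [  4.46  -1.96 -11.15] M [-0.47  -1.079  0.037]
```

jog_arm(
  motion=[
    [0.05,[0,0,0],[0,4,0]],
    [0.05,[0,0,0],[0,4,0]],
    [0.05,[0,0,0],[0,4,0]],
    [0.05,[0,0,0],[0,4,0]],
    [0.05,[0,0,0],[0,4,0]],
    [0.05,[0,0,0],[0,3,0]],
    [0.05,[0,0,0],[0,0,0]],
  ],
)

```text
clock: 6.27
tcp_pos: [0.5447, -0.068, 0.1244]
orientation: [-0.296, -2.069, 2.07]
contact_force: [5.3, -3.2, -10.5]
grip_width: 0.013
```

```bash
python3 - <<'E'
from h import *
plan([.545,-.0676,.125],-.30+np.pi)
f=snap('top','top7')
cv2.imwrite('pics/c9.png',cv2.resize(f['image'][145:225,280:400,::-1],None,fx=6,fy=6,interpolation=cv2.INTER_CUBIC))
f=snap('wrist','wrist7')
E
```

```text
t 6.27 tcp [ 0.5447 -0.068   0.1244] toolx yaw 2.8574 grip 0.013 q7 -1.933
shift [-0.0001 -0.0006 -0.0005] turn [-0.022  0.906 -0.012] F [  5.29  -3.23 -10.52] M [-0.646 -1.098 -0.045]
```

View pics/wrist7.png

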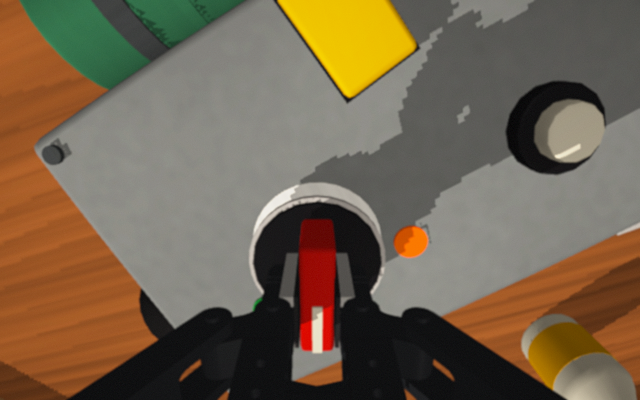

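jog_arm(
  motion=[
    [0.05,[0,0.0015,0],[0,0,0]],
    [0.05,[0,0.0015,0],[0,0,0]],
    [0.12,[0,0,0],[0,0,0]],
    [0.2,[0,0,0],[0,0,0]],
    [0.2,[0,0.002,0],[0,0,0]],
    [0.2,[0,0,0],[0,0,0]],
  ],
  force=20,
)

```text
clock: 6.87
tcp_pos: [0.5444, -0.0669, 0.1203]
orientation: [-0.292, -2.071, 2.07]
contact_force: [0.1, 0.6, -0.2]
grip_width: 0.0168
```

```bash
python3 - <<'E'
from h import *
plan([.545,-.0676,.12],-.30+np.pi)
f=snap('side','side8')
cv2.imwrite('pics/c10.png',cv2.resize(f['image'][140:210,270:355,::-1],None,fx=9,fy=8.5,interpolation=cv2.INTER_CUBIC))
f=snap('wrist','wrist8')
E
```

```text
t 6.87 tcp [ 0.5444 -0.0669  0.1203] toolx yaw 2.8609 grip 0.0168 q7 -1.932
shift [-0.0008  0.0003  0.0005] turn [0.024 1.109 0.039] F [ 0.09  0.6  -0.23] M [ 0.016  0.011 -0.   ]
```

View pics/c10.png

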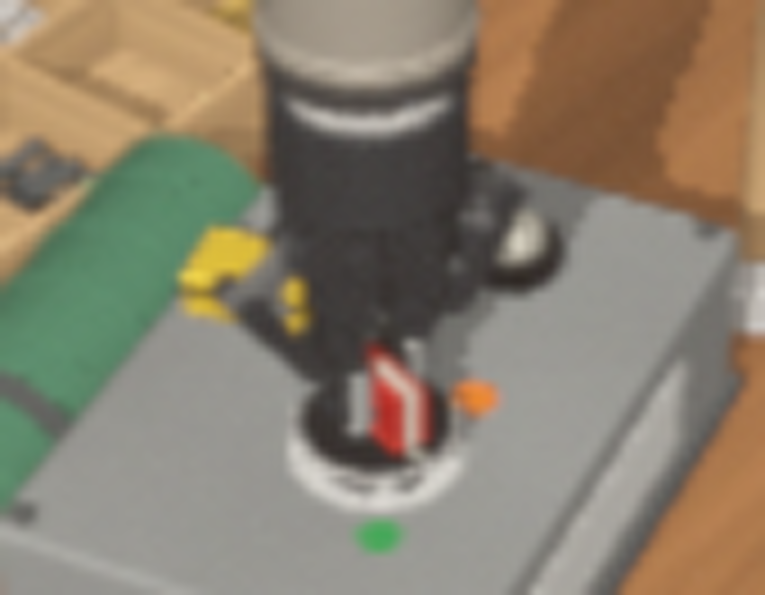

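View pics/wrist8.png

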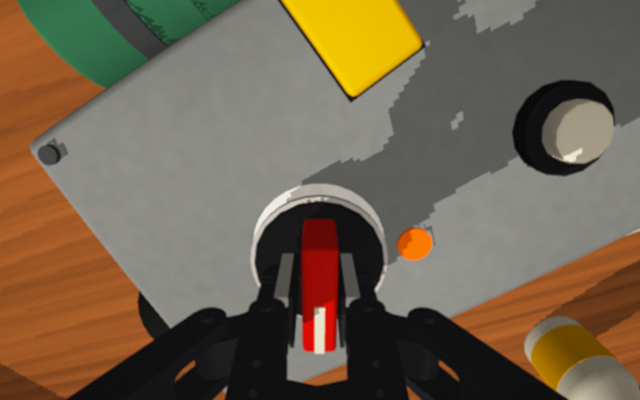

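jog_arm(
  motion=[
    [0.2,[0,0,0],[0,2,0]],
    [0.2,[0,0,0],[0,2,0]],
    [0.2,[0,0,0],[0,2,0]],
    [0.2,[0,0,0],[0,2,0]],
    [0.2,[0,0,0],[0,2,0]],
    [0.2,[0,0,0],[0,2,0]],
    [0.2,[0,0,0],[0,2,0]],
    [0.2,[0,0,0],[0,2,0]],
    [0.2,[0,0,0],[0,1,0]],
    [0.2,[0,0,0],[0,0,0]],
  ],
)

```text
clock: 7.8
tcp_pos: [0.5448, -0.0681, 0.1204]
orientation: [-0.564, -1.893, 1.894]
contact_force: [1.5, -2.8, -0.6]
grip_width: 0.017
```

```bash
python3 - <<'E'
from h import *
plan([.545,-.0676,.12],-.30+np.pi)
f=snap('wrist','wrist9')
E
```

```text
t 7.8 tcp [ 0.5448 -0.0681  0.1204] toolx yaw 2.5632 grip 0.017 q7 -2.198
shift [ 0.0001  0.0004 -0.0005] turn [ -0.024 -15.952  -0.043] F [ 1.51 -2.81 -0.64] M [-0.614 -0.189  0.077]
```

View pics/wrist9.png

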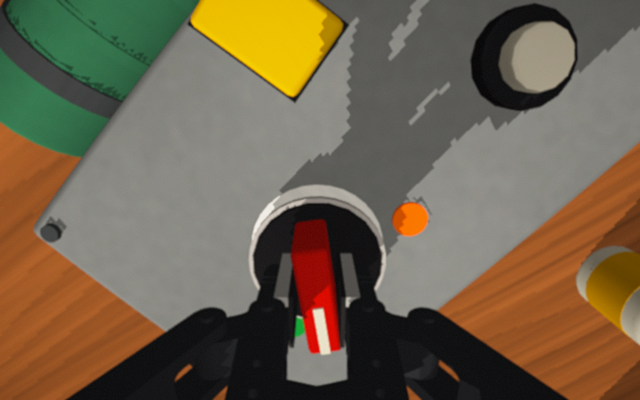

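jog_arm(
  motion=[
    [0.2,[0,0,0],[0,1.5,0]],
    [0.2,[0,0,0],[0,1.5,0]],
    [0.2,[0,0,0],[0,1.5,0]],
    [0.2,[0,0,0],[0,1.5,0]],
    [0.2,[0,0,0],[0,1,0]],
    [0.2,[0,0,0],[0,1,0]],
    [0.2,[0,0,0],[0,0,0]],
  ],
)

```text
clock: 8.43
tcp_pos: [0.5448, -0.0679, 0.1203]
orientation: [-0.679, -1.803, 1.804]
contact_force: [0.9, -5.0, -0.4]
grip_width: 0.017
```

```bash
cat >> h.py <<'E'
def knob(f):
    "height and direction of the red bar's top from a wrist frame"
    hsv=cv2.cvtColor(f['image'],cv2.COLOR_RGB2HSV); m=((hsv[...,0]<8)|(hsv[...,0]>172))&(hsv[...,1]>180)&(hsv[...,2]>60)
    m[:150]=0; m[:,:240]=0; m[:,400:]=0
    P=np.array([px(f,u,v) for v,u in zip(*np.where(m)) if f['range_z'][v,u]>0])
    z=P[:,2]; top=np.median(z[z>np.percentile(z,60)])
    T=P[z>top-.004]; c=T[:,:2].mean(0); w=np.linalg.svd(T[:,:2]-c)[2][0]
    a=np.arctan2(w[1],w[0]); a=(a+np.pi/2)%np.pi-np.pi/2
    print('bar top z',round(top,4),'p90',round(np.percentile(z,90),4),'centre',c.round(4),'knob angle from front',round(.222-a,3),len(T))
E
python3 - <<'E'
from h import *
for n in ['wrist1','wrist2','wrist5','wrist6','wrist7','wrist8','wrist9']: print(n); knob(load(n))
plan([.545,-.0676,.12],-.30+np.pi)
knob(snap('wrist','wrist10'))
E
```

```text
wrist1
bar top z 0.1564 p90 0.1567 centre [ 0.5463 -0.0675] knob angle from front -0.01 685
wrist2
bar top z 0.1563 p90 0.1566 centre [ 0.5499 -0.0663] knob angle from front -0.012 1429
wrist5
bar top z 0.1562 p90 0.1565 centre [ 0.5508 -0.0663] knob angle from front -0.017 3039
wrist6
bar top z 0.1651 p90 0.1654 centre [ 0.5507 -0.0663] knob angle from front -0.022 3138
wrist7
bar top z 0.165 p90 0.1653 centre [ 0.5506 -0.0691] knob angle from front 0.511 3148
wrist8
bar top z 0.1621 p90 0.1624 centre [ 0.5508 -0.0692] knob angle from front 0.508 3187
wrist9
bar top z 0.162 p90 0.1623 centre [ 0.5503 -0.0703] knob angle from front 0.649 3175
t 8.43 tcp [ 0.5448 -0.0679  0.1203] toolx yaw 2.4222 grip 0.017 q7 -2.324
shift [ 0.0001  0.0003 -0.0004] turn [-1.6000e-02 -2.4031e+01 -2.8000e-02] F [ 0.86 -5.04 -0.36] M [-1.093 -0.253  0.102]
bar top z 0.1619 p90 0.1622 centre [ 0.55  -0.071] knob angle from front 0.793 3168
```

jog_arm(
  motion=[
    [0.2,[0,0,0],[0,1,0]],
    [0.2,[0,0,0],[0,1,0]],
    [0.2,[0,0,0],[0,1,0]],
    [0.2,[0,0,0],[0,1,0]],
    [0.2,[0,0,0],[0,0,0]],
  ],
)

```text
clock: 8.9
tcp_pos: [0.5447, -0.068, 0.1201]
orientation: [-0.732, -1.757, 1.758]
contact_force: [1.8, -5.8, -1.4]
grip_width: 0.017
```

```bash
python3 - <<'E'
from h import *
plan([.545,-.0676,.12],-.30+np.pi)
knob(snap('wrist','wrist11'))
E
```

```text
t 8.9 tcp [ 0.5447 -0.068   0.1201] toolx yaw 2.3523 grip 0.017 q7 -2.386
shift [ 0.      0.0001 -0.0005] turn [-2.0000e-02 -2.8034e+01 -1.7000e-02] F [ 1.8  -5.79 -1.43] M [-1.032 -0.334  0.089]
bar top z 0.1617 p90 0.162 centre [ 0.5497 -0.0713] knob angle from front 0.861 3161
```

jog_arm(
  motion=[
    [0.2,[-0.0005,0,0],[0,1,0]],
    [0.2,[-0.0005,0,0],[0,1,0]],
    [0.2,[0,0,0],[0,1,0]],
    [0.2,[0,0,0],[0,0,0]],
  ],
)

```text
clock: 9.28
tcp_pos: [0.5447, -0.0679, 0.1198]
orientation: [-0.769, -1.722, 1.723]
contact_force: [-0.6, -2.0, -2.0]
grip_width: 0.0168
```

```bash
python3 - <<'E'
from h import *
plan([.545,-.0676,.12],-.30+np.pi)
knob(snap('wrist','wrist12'))
E
```

```text
t 9.28 tcp [ 0.5447 -0.0679  0.1198] toolx yaw 2.3004 grip 0.0168 q7 -2.432
shift [ 0.     -0.0002 -0.0004] turn [-2.5000e-02 -3.1009e+01  8.0000e-02] F [-0.58 -1.97 -1.99] M [-0.549  0.172  0.044]
bar top z 0.1612 p90 0.1614 centre [ 0.5495 -0.0715] knob angle from front 0.918 3178
```

jog_arm(
  motion=[
    [0.2,[0,0,0],[0,1,0]],
    [0.2,[0,0,0],[0,1,0]],
    [0.2,[0,0,0],[0,0,0]],
  ],
)

```text
clock: 9.58
tcp_pos: [0.5451, -0.0676, 0.1201]
orientation: [-0.795, -1.7, 1.7]
contact_force: [-1.8, -0.1, -1.0]
grip_width: 0.0172
```

```bash
python3 - <<'E'
from h import *
plan([.545,-.0676,.12],-.30+np.pi)
knob(snap('wrist','wrist13'))
E
```

```text
t 9.58 tcp [ 0.5451 -0.0676  0.1201] toolx yaw 2.266 grip 0.0172 q7 -2.463
shift [0.     0.0001 0.0001] turn [ 1.3000e-02 -3.2978e+01  4.7000e-02] F [-1.77 -0.06 -1.03] M [0.006 0.255 0.038]
bar top z 0.1563 p90 0.1566 centre [ 0.5489 -0.0716] knob angle from front 1.006 3003
```

The bar top is back at its home height (0.1563), so the knob has dropped in. I'll open, retreat straight up and verify.

jog_arm(
  motion=[
    [0.25,[0,0,0],[0,-2,0]],
    [0.35,[0,0,0],[0,-2,0]],
    [0.4,[0,0,0],[0,0,0]],
    [0.4,[0,-0.02,0],[0,0,0]],
    [0.4,[0,-0.03,0],[0,0,0]],
    [0.4,[0,-0.03,0],[0,0,0]],
    [0.3,[0,-0.02,0],[0,0,0]],
    [0.1,[0,0,0],[0,0,0]],
    [0,[0,0,0],[0,0,0]],
    [0,[0,0,0],[0,0,0]],
  ],
)

```text
clock: 10.47
tcp_pos: [0.545, -0.068, 0.2196]
orientation: [-0.743, -1.747, 1.747]
contact_force: [-0.1, 0.2, -1.3]
grip_width: 0.0001
```

```bash
python3 - <<'E'
from h import *
f=snap('wrist','wrist14')
for u,v in [(451,169)]: pass
plan([.5735,-.193,.2],.22+np.pi)
f=snap('top','top14')
cv2.imwrite('pics/c11.png',cv2.resize(f['image'][125:225,270:400,::-1],None,fx=6,fy=6,interpolation=cv2.INTER_CUBIC))
E
```

```text
t 10.52 tcp [ 0.5446 -0.0681  0.2191] toolx yaw 2.3366 grip 0.0002 q7 -2.386
shift [-0.1101  0.019   0.0657] turn [-2.000e-02 -5.873e+01  1.070e-01] F [-0.42 -0.51 -0.12] M [ 0.057  0.044 -0.019]
```

View pics/wrist14.png

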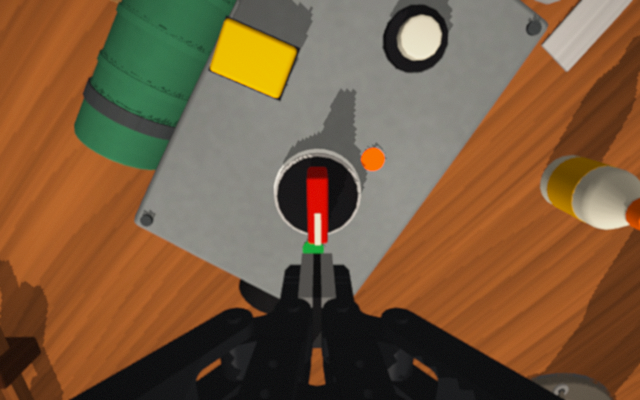

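```bash
python3 - <<'E'
from h import *
f=load('wrist14'); knob(f)
b=px(f,419,37.5); print('btn',b.round(4), px(f,419,37.5,.132).round(4), [px(f,419+a,37.5).round(4)[2] for a in (-10,10)])
f2=load('wrist2');print(px(f2,503,212).round(4))
f3=load('top14');print(px(f3,368,174.2).round(4))
E
```

```text
bar top z 0.1564 p90 0.1567 centre [ 0.5487 -0.071 ] knob angle from front 1.025 1131
btn [ 0.5748 -0.1928  0.1326] [ 0.5747 -0.1929  0.132 ] [np.float64(0.1317), np.float64(0.1315)]
[ 0.5746 -0.1913  0.1314]
[ 0.5709 -0.1938  0.1309]
```

View pics/c11.png

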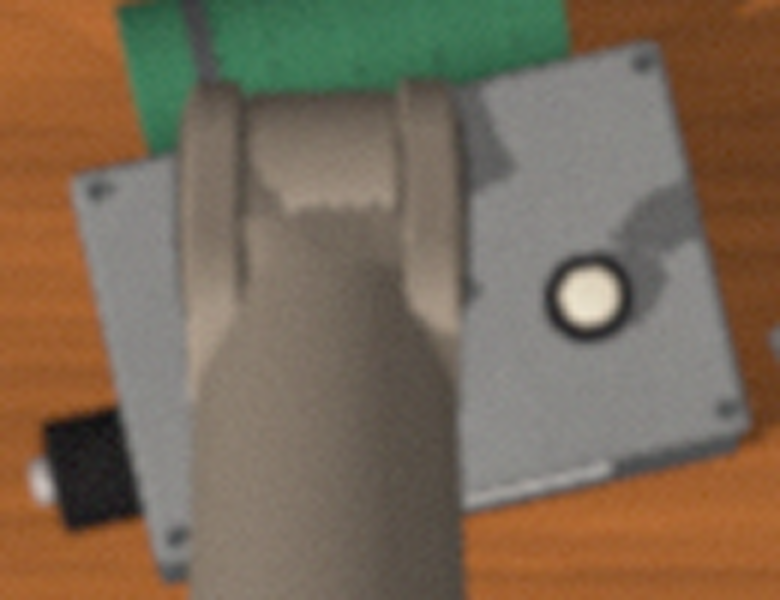

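```bash
python3 - <<'E'
from h import *
plan([.574,-.1925,.13],2.3366)
E
```

```text
t 10.57 tcp [ 0.5445 -0.0681  0.2188] toolx yaw 2.3367 grip 0.0 q7 -2.386
shift [-0.1102  0.0887  0.0648] turn [-0.09   0.003  0.099] F [-0.19 -0.02 -0.8 ] M [ 0.015 -0.01   0.013]
```

jog_arm(
  motion=[
    [0,[-0.022,0,0.013],[0,0,0]],
    [0,[-0.022,0,0.013],[0,0,0]],
    [0,[-0.022,0,0.013],[0,0,0]],
    [0,[-0.022,0,0.013],[0,0,0]],
    [0,[-0.022,0,0.0128],[0,0,0]],
    [0,[0,0,0],[0,0,0]],
    [0,[0,0.03,0],[0,0,0]],
    [0,[0,0.03,0],[0,0,0]],
    [0,[0,0.02,0],[0,0,0]],
    [0,[0,0,0],[0,0,0]],
  ],
)

```text
clock: 11.4
tcp_pos: [0.571, -0.191, 0.1345]
orientation: [-0.733, -1.743, 1.746]
contact_force: [-1.2, 0.4, 0.3]
grip_width: 0.0001
```

```bash
python3 - <<'E'
from h import *
f=snap('wrist','wrist15')
plan([.574,-.1925,.112],2.3366)
g=snap('side','side15')
cv2.imwrite('pics/c12.png',cv2.resize(g['image'][130:220,270:375,::-1],None,fx=7,fy=6.5,interpolation=cv2.INTER_CUBIC))
E
```

```text
t 11.45 tcp [ 0.5726 -0.1915  0.1372] toolx yaw 2.337 grip -0.0003 q7 -2.163
shift [-0.0018  0.0252 -0.0004] turn [-0.197  0.024  0.323] F [-0.4   0.12  0.71] M [-0.002  0.021 -0.03 ]
```

View pics/wrist15.png

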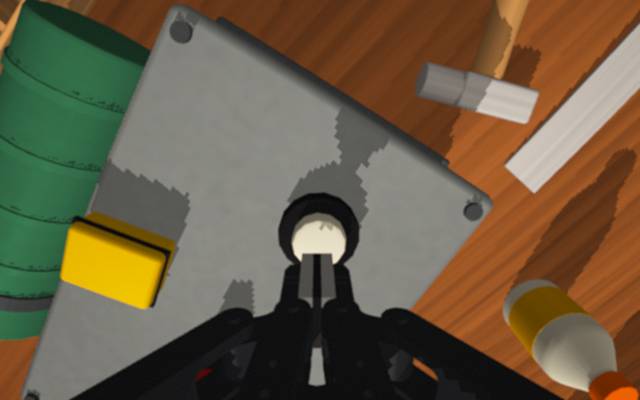

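View pics/c12.png

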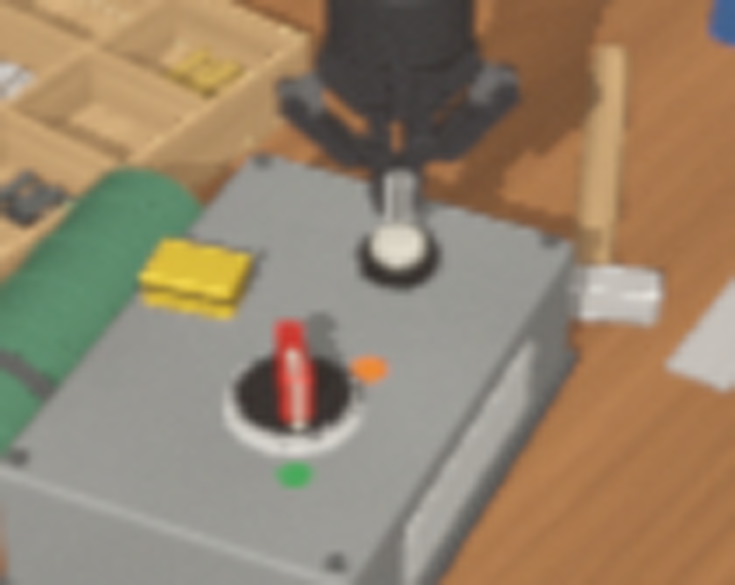

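Side view: the knob is home, pointing at the green tag, and the shut fingertips are over the button. Pressing.

jog_arm(
  motion=[
    [0,[-0.0015,0.01,0],[0,0,0]],
    [0,[0,0.008,0],[0,0,0]],
    [0,[0,0.006,0],[0,0,0]],
    [0,[0,0.003,0],[0,0,0]],
    [0,[0,0,0],[0,0,0]],
  ],
)

```text
clock: 11.92
tcp_pos: [0.5763, -0.1937, 0.1132]
orientation: [-0.744, -1.747, 1.747]
contact_force: [0.4, -0.3, 3.8]
grip_width: 0.0
```

```bash
python3 - <<'E'
from h import *
plan([.574,-.1925,.105],2.3366)
E
```

```text
t 11.92 tcp [ 0.5763 -0.1937  0.1132] toolx yaw 2.3367 grip 0.0 q7 -2.162
shift [0.0025 0.0082 0.0009] turn [ 0.02   0.008 -0.036] F [ 0.45 -0.25  3.81] M [ 0.011  0.069 -0.035]
```

jog_arm(
  motion=[
    [0,[0.001,0.002,0],[0,0,0]],
    [0,[0.001,0.002,0],[0,0,0]],
    [0,[0,0.001,0],[0,0,0]],
    [0,[0,0,0],[0,0,0]],
  ],
)

```text
clock: 12.25
tcp_pos: [0.5763, -0.1935, 0.1109]
orientation: [-0.749, -1.748, 1.748]
contact_force: [-1.0, -1.8, 14.6]
grip_width: 0.0
```

```bash
python3 - <<'E'
from h import *
plan([.574,-.1925,.105],2.3366)
E
```

```text
t 12.25 tcp [ 0.5763 -0.1935  0.1109] toolx yaw 2.3359 grip 0.0 q7 -2.165
shift [0.0023 0.0058 0.001 ] turn [ 0.101 -0.038 -0.255] F [-1.   -1.8  14.64] M [-0.446  0.344  0.053]
```

```bash
python3 - <<'E'
from h import *
g=snap('side','side16')
cv2.imwrite('pics/c13.png',cv2.resize(g['image'][130:220,270:375,::-1],None,fx=7,fy=6.5,interpolation=cv2.INTER_CUBIC))
f=snap('wrist','wrist16')
cv2.imwrite('pics/c14.png',cv2.resize(f['image'][170:290,240:400,::-1],None,fx=5,fy=5,interpolation=cv2.INTER_CUBIC))
for u in (310,318,330,340): print([px(f,u,v).round(4).tolist() for v in (225,235,243)])
E
```

```text
[[0.5929, -0.205, 0.1183], [0.5902, -0.2023, 0.121], [0.5879, -0.1998, 0.1223]]
[[0.5908, -0.2081, 0.1202], [0.588, -0.2052, 0.1224], [0.5855, -0.2026, 0.1232]]
[[0.5869, -0.2119, 0.1203], [0.5836, -0.2085, 0.1208], [0.5813, -0.2062, 0.1224]]
[[0.5827, -0.2145, 0.1177], [0.5805, -0.2119, 0.1214], [0.5783, -0.2096, 0.1232]]
```

View pics/c14.png

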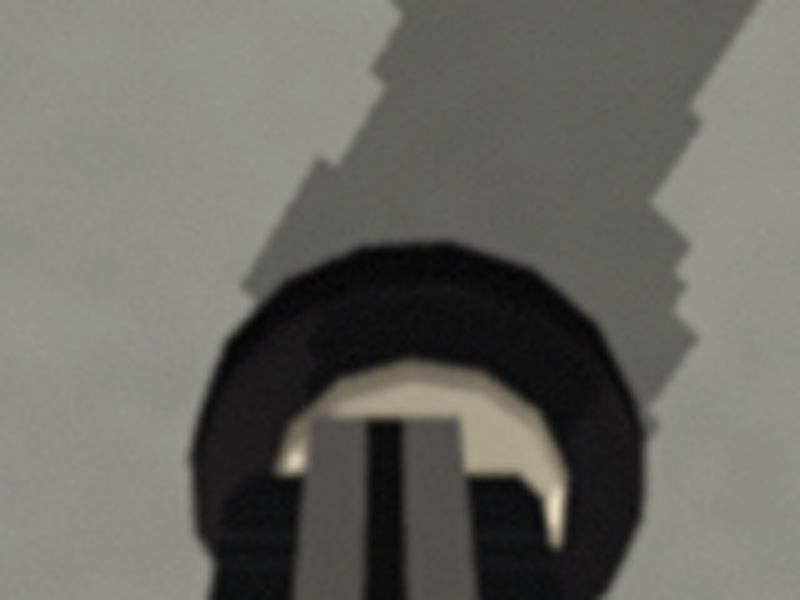

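View pics/c13.png

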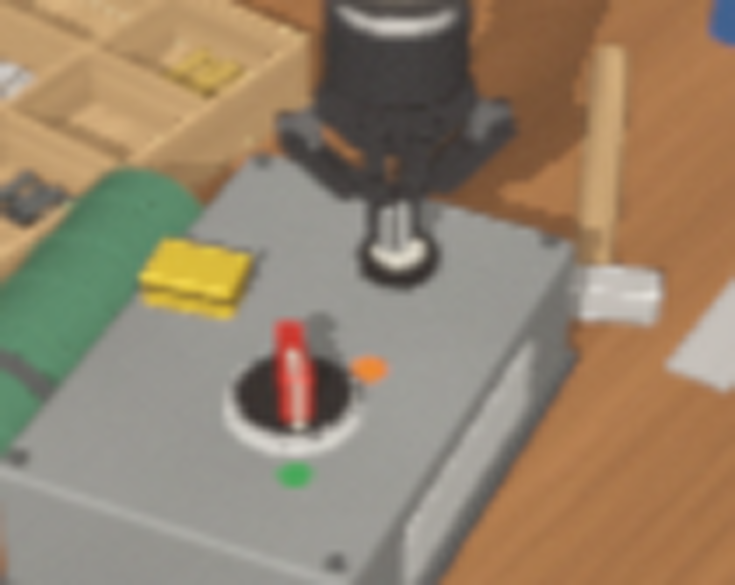

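```bash
python3 - <<'E'
from h import *
f=load('wrist16')
for u,v in [(325,250),(335,252),(338,256),(340,258),(336,258),(320,249)]: print(u,v,px(f,u,v).round(4), f['image'][v,u])
f=load('wrist15')
for u,v in [(320,240),(330,240),(310,235),(320,225)]: print(u,v,px(f,u,v).round(4), f['image'][v,u])
for u,v in [(288,235),(350,230),(318,203)]: print('housing',px(f,u,v).round(4))
E
```

```text
325 250 [ 0.5816 -0.2031  0.1256] [168 158 137]
335 252 [ 0.5777 -0.2056  0.1256] [169 161 140]
338 256 [ 0.5757 -0.2054  0.1267] [169 159 139]
340 258 [ 0.5738 -0.2049  0.1254] [170 160 140]
336 258 [ 0.5751 -0.2036  0.1252] [167 159 136]
320 249 [ 0.5837 -0.202   0.1258] [169 160 139]
320 240 [ 0.5758 -0.1971  0.1322] [229 220 195]
330 240 [ 0.5721 -0.2005  0.1319] [229 221 196]
310 235 [ 0.5812 -0.1956  0.132 ] [228 220 194]
320 225 [ 0.5816 -0.2031  0.1327] [205 194 170]
housing [ 0.5865 -0.1841  0.1219]
housing [ 0.5652 -0.2089  0.1226]
housing [ 0.5873 -0.2078  0.1213]
```

The button top dropped from 0.132 to 0.1256, about 6 mm and so fully down. I'll let go and retreat.

jog_arm(
  motion=[
    [0,[0,-0.01,0],[0,0,0]],
    [0,[0,-0.03,0],[0,0,0]],
    [0,[0,-0.035,0],[0,0,0]],
    [0,[0,-0.035,0],[0,0,0]],
    [0,[0,-0.035,0],[0,0,0]],
    [0,[0.02,-0.02,0],[0,0,0]],
    [0,[0,0,0],[0,0,0]],
    [0,[0,0,0],[0,0,0]],
  ],
)

```text
clock: 13.02
tcp_pos: [0.5606, -0.1768, 0.2743]
orientation: [-0.744, -1.749, 1.748]
contact_force: [-0.7, 0.4, 0.3]
grip_width: 0.0001
```

```bash
python3 - <<'E'
from h import *
plan([.574,-.1925,.105],2.3366)
f=snap('wrist','wrist17'); g=snap('side','side17')
cv2.imwrite('pics/c15.png',cv2.resize(g['image'][100:260,200:440,::-1],None,fx=3.3,fy=3.3,interpolation=cv2.INTER_CUBIC))
t=snap('top','top17')
for n in ('top',):
    d=cv2.absdiff(load('top0')['image'],t['image']).max(2); cv2.imwrite('pics/d.png',d)
E
```

```text
t 13.02 tcp [ 0.5606 -0.1768  0.2743] toolx yaw 2.3381 grip 0.0001 q7 -2.179
shift [-0.0203  0.1694  0.0015] turn [ 0.077  0.085 -0.071] F [-0.68  0.36  0.26] M [ 0.009  0.001 -0.036]
```

View pics/wrist17.png

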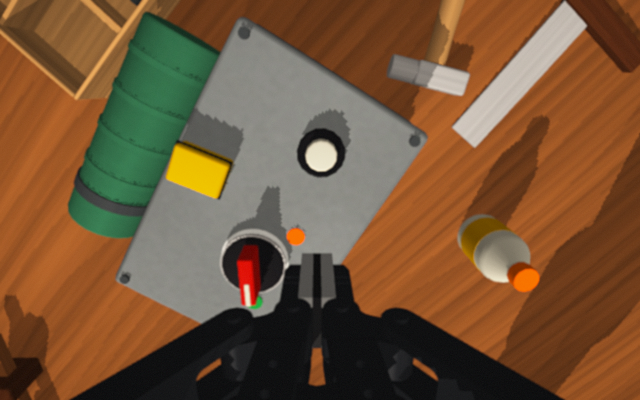

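View pics/c15.png

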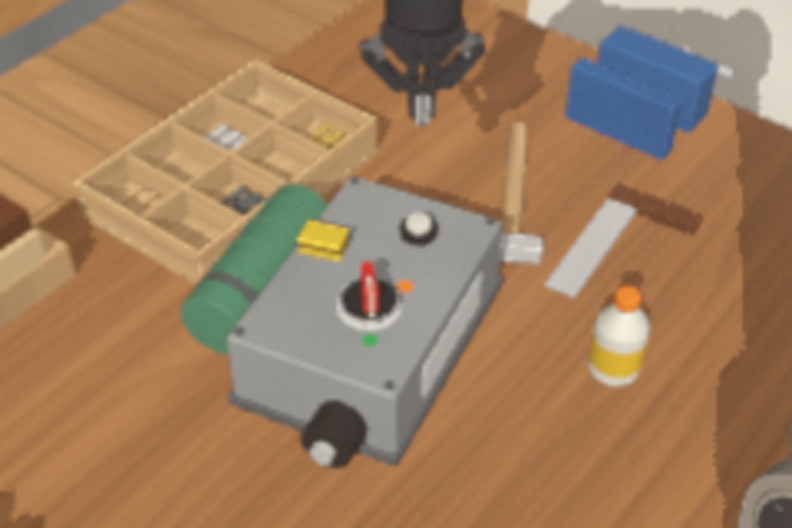

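View pics/top17.png

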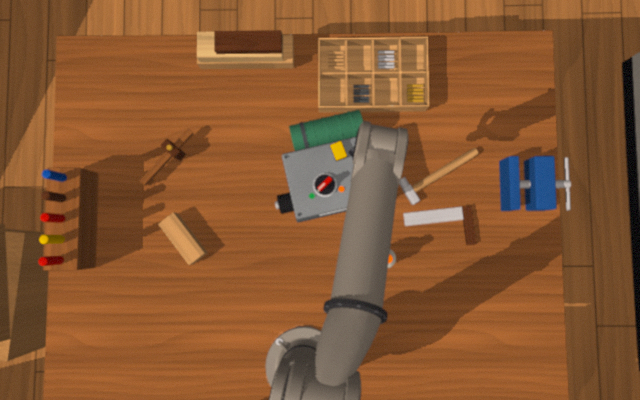

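```bash
python3 - <<'E'
from h import *
f=load('wrist17')
print('btn',px(f,320,155).round(4)); print('bar',[px(f,u,v).round(4).tolist() for u,v in ((248,265),(249,280))])
p=px(f,248,303,.15);g=px(f,257,301,.112);print('pointer',p.round(4),'tag vis',g.round(4),np.linalg.norm((p-np.array([.5138,-.0293,0]))[:2]))
r.hand_in()
E
```

```text
btn [ 0.5753 -0.1945  0.1324]
bar [[0.556, -0.0828, 0.1556], [0.5457, -0.0723, 0.1565]]
pointer [ 0.5285 -0.0487  0.15  ] tag vis [ 0.5112 -0.0322  0.112 ] 0.024353010482181418
the job is handed in; nothing more can be done
```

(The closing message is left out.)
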